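# Sort the bench leftovers into their trays

## Task

Sort the five things left on the bench into the trays where they belong: stand the two glass vials with white caps upright in the grey tray with four bays, one vial to a bay; lay the two steel tube unions on the floor of the plain steel tray; and lay the marker lengthwise in the long white pen tray. Leave the timer and the beaker where they are, with the beaker standing.

Things in the scene. Friction and masses are not known exactly. Their poses are not given: they have to be found in the camera images.
- vial_a: Clear glass sample vial with a white screw cap, standing upright: body 22 mm in diameter and 45 mm high, cap 19 mm in diameter, 51 mm high in all. Origin: centre of its underside; z up its axis. About 30 g. The same as vial_b.
- vial_b: The second clear glass sample vial with a white cap, the same size and axes as vial_a.
- union_a: Small steel tube union (a stubby metal fitting with a hexagon nut at each end), lying on its side: 36 mm long along its own y, 13 mm wide along x, 15 mm high along z. Origin: centre of its underside. Pinch it across x. The same as union_b.
- union_b: The second steel tube union, the same size and axes as union_a.
- marker: Fat marker pen, lying: 134 mm long along its own y, 19 mm in diameter. Origin: on the worktop below the middle of its length (the underside as it lies at the start), so its middle is 9.5 mm above the origin. Grasp it across its length at the middle.
- vial_tray: Square grey plastic tray divided by a cross of thin walls into four equal square bays: 100 x 100 mm outside, walls and floor 4 mm thick, rim and dividers 16 mm above the worktop. Each bay is 44 x 44 mm inside; the bay centres lie at x = +/-24 mm, y = +/-24 mm. It is fixed to the worktop. Origin: centre of its underside, on the worktop; z up. Its x and y run along its sides.
- parts_tray: Plain undivided steel tray, 96 mm (its x) by 130 mm (its y) outside, walls and floor 4 mm thick, 14 mm high; inner floor 88 x 122 mm. It is fixed to the worktop. Origin: centre of its underside, on the worktop; z up. The trays stand in a row, in any order; 50 mm or more behind them is fixed equipment about 135 mm high, and tall equipment stands at the far left: keep the gripper clear.
- pen_tray: Long white plastic pen tray with a small tab at each end, 92 mm (its x) by 190 mm (its y) outside without the tabs, walls and floor 4 mm thick, 10 mm high; the inner floor is 84 x 182 mm and 4 mm above the worktop. It is fixed to the worktop. Origin: centre of its underside, on the worktop; z up. y runs along its length.
- timer: Bystander: flat white bench timer, 58 mm (x) by 68 mm (y), 18 mm high, loose, lying among the things to be sorted. Origin: centre of its underside.
- beaker: Bystander: empty 50 ml glass beaker, 46 mm in diameter, 58 mm high, loose and light (about 60 g), standing among the things to be sorted. Origin: centre of its underside; z up.

How it is judged:
By the outcome, as a careful person would: the job done as asked, in the order asked, and still so for the second after the job is handed in, with the robot touching nothing.
It also fails if it takes over 122 s, if anything falls off the work surface, if the arm or the gripper's body presses on something with over 40 N, if the wrist force passes 120 N, or if a joint passes its speed limit or range.

## Robot

A 6-joint arm with a two-finger parallel gripper is mounted at the origin on a cart in front of the work surface, level with it; the furniture and walls round the work are solid. World frame = base frame: x ahead of the robot, y to its left, z up, the work surface at z = 0. Lengths are in mm, angles in degrees, forces in N, time in s.
With the tool pointing down it reaches from about 325 to 775 mm from the base axis. Payload 5.5 kg.
Tool frame: the origin (TCP) lies between the finger pads; the fingertips stand 19 mm ahead of it and the grasp point (between the pads) is the TCP; z points along the fingers, x is the direction in which the jaws open and shut, and the axes are right-handed (so a half turn about z gives the same grasp; the last joint's range is limited). The gripper opens to 85 mm and grips with 20 to 120 N. Pads are 22 mm wide; open, the fingers measure 114 mm over their backs; the gripper's body (76 mm by 85 mm) begins 54 mm behind the grasp point. The pads swing forward as they close: fully open they stand 13 mm farther back than shut.
Start: joints at [-78.765, 5.22, 70.514, -0, 104.267, -3.249], TCP at [150.068, -580.944, 250.275] pointing down, gripper open.
Joint ranges: [-164.24, 164.24], [-49.07, 125.15], [9.68, 141.18], [-86.29, 266.29], [3.28, 154.24], [-151.56, 151.56]. Speed limits (degrees/s): [147.25, 147.25, 172.46, 180, 180, 180].

## Interface

Orientations are given as [roll, pitch, yaw] about the fixed x, y, z axes, in that order (R = Rz(yaw) Ry(pitch) Rx(roll)).
In Python, from plant import goto, move_straight, move_joints, move_gripper, pause, ik, get_image, camera_info, MotionError, close_job, current_clock, current_joint_pos, current_dq, current_joint_efforts, current_eef_pos, current_orientation, current_wrist_force, current_torque, current_finger_gap gives the robot as it stands. Calls block until the motion is done:
- goto(position, orientation): joint-space move of the TCP to a pose.
- move_straight(position, max_speed=150, rot=None, stop_force=None): straight line of the TCP; rot=None keeps the orientation; max_speed is the mean speed in mm/s. With stop_force (N) it stops when the force on the tool has changed by that much, and returns True; else False.
- move_joints(angles): joint-space move.
- move_gripper(opening, effort=None): opening from 0.0 (shut) to 1.0 (fully open); effort is the grip in N (None keeps the last); returns when the fingers have stopped.
- pause(seconds).
- ik(position, orientation): joint angles nearest the present ones, or None.
- get_image(name): name is "side" or "top" or "wrist"; returns the picture (400x640x3 uint8, red, green, blue); there is no depth.
- camera_info(name): a dict with "fx", "fy", "cx", "cy" (pixels), "rvec" (rotation vector, rad) and "tvec" (3), from world to camera coordinates, as OpenCV has them; the wrist camera has in their place "tool_from_camera" (4x4, takes a point from camera to tool coordinates, whose origin is the TCP and whose axes are the tool frame's). Camera axes: x right, y down, z forward; pixel columns grow to the right and rows downward; lengths in mm; the calibration is good to about 2 mm. A picture is of the moment at which its call begins: read the wrist's pose just before it. camera_info takes no time and is no camera call.
A pose or a line that the arm cannot do raises MotionError and nothing moves.
- close_job(): hands the job in, once; it reports no verdict.
Readings, each from a call of its own:
- current_clock(): time.
- current_joint_pos(): joint angles.
- current_dq(): joint speeds.
- current_joint_efforts(): joint torques, N m.
- current_eef_pos(): TCP position.
- current_orientation(): TCP orientation.
- current_wrist_force(): force on the tool from outside, world axes, zero at the start.
- current_torque(): the same for the moment, N m.
- current_finger_gap(): opening from 0.0 (shut) to 1.0 (fully open).
Only numpy, scipy, OpenCV 4.12 (cv2) and the standard library are available. Lean on these libraries where they do the work, as an engineer would, in place of code of your own. Each camera call takes 0.05 s, during which the arm holds its last target.

## Working session

There is one attempt and no reset: what is moved stays moved. The work goes in short steps, each a Python script; the robot and the scene stay as the last script left them, time stands still between calls to the robot, and variables do not carry over. Pictures are saved under pics/ and viewed, and the job is handed in when it is done.

```bash
ls; mkdir -p pics
python3 - <<'E'
from plant import *
import cv2
for n in ("side","top","wrist"):
    im=get_image(n); cv2.imwrite(f"pics/{n}0.png",im[:,:,::-1]); print(n,camera_info(n))
print(current_clock(),current_eef_pos(),current_orientation())
E
```

```text
pics
side {'fx': 427.9923317464524, 'fy': 427.9923317464524, 'cx': 322.0739166348141, 'cy': 190.8735879108917, 'rvec': array([ 0.32209496, -2.50366527,  1.60883917]), 'tvec': array([ 505.48412449,   93.08997786, 1136.0038453 ])}
top {'fx': 478.3166605047087, 'fy': 478.3166605047087, 'cx': 315.8585014687356, 'cy': 201.55119126811587, 'rvec': array([ 2.15537742, -2.15530463,  0.13821499]), 'tvec': array([ -35.84543946,  521.70827122, 1193.01007597])}
wrist {'fx': 284.5958111254922, 'fy': 284.5958111254922, 'cx': 323.04766547718015, 'cy': 205.6291438511969, 'tool_from_camera': array([[ 9.99999905e-01,  1.10520980e-04, -4.21856152e-04,
        -9.92165071e-02],
       [ 4.85745982e-06,  9.64469731e-01,  2.64193372e-01,
        -6.67364432e+01],
       [ 4.36066400e-04, -2.64193349e-01,  9.64469639e-01,
        -1.23780839e+02],
       [ 0.00000000e+00,  0.00000000e+00,  0.00000000e+00,
         1.00000000e+00]])}
0.15 [ 150.01802252 -580.74938645  249.38105615] [-1.79994581e+02  8.77049710e-02 -7.55166285e+01]
```

View pics/side0.png

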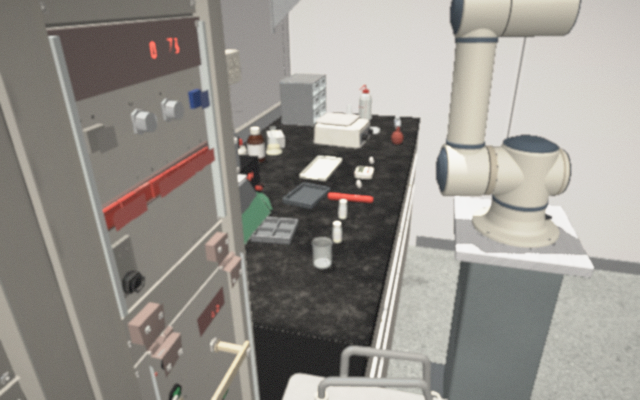

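View pics/top0.png

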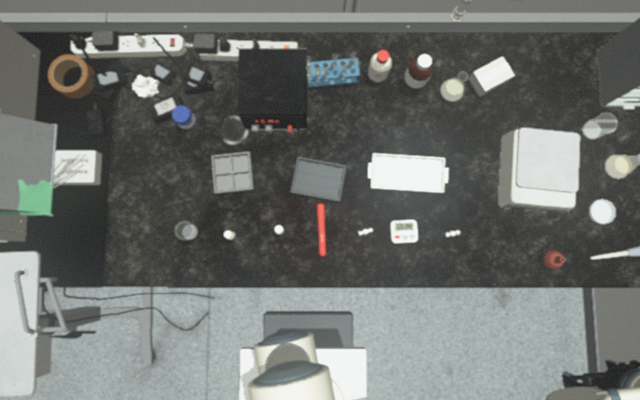

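View pics/wrist0.png

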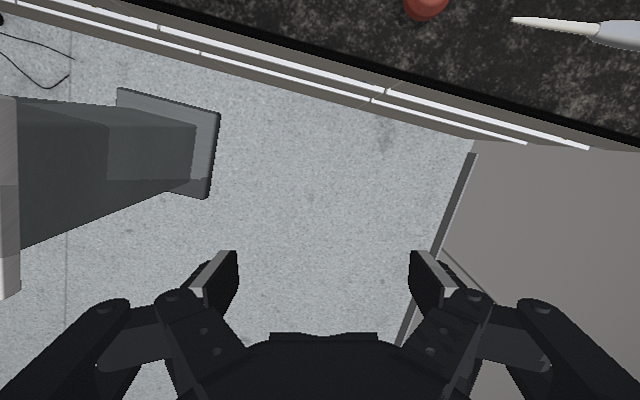

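The top view has everything: beaker (186,231), vials (229,235) and (279,230), marker (321,230), unions (366,231) and (452,233), timer (403,231). The vial tray is at (232,172), the parts tray at (319,179) and the pen tray at (408,173). Next I'll turn these into positions.

```bash
cat > h.py <<'E'
import numpy as np, cv2
from plant import *
from scipy.spatial.transform import Rotation as Ro
def cam(name, pose=None):
    c=camera_info(name); K=np.array([[c['fx'],0,c['cx']],[0,c['fy'],c['cy']],[0,0,1]])
    if name=='wrist':
        p,o=pose; T=np.eye(4); T[:3,:3]=Ro.from_euler('xyz',o,degrees=True).as_matrix(); T[:3,3]=p
        W=T@np.array(c['tool_from_camera'])
    else:
        W=np.eye(4); R=cv2.Rodrigues(np.array(c['rvec']))[0]; W[:3,:3]=R.T; W[:3,3]=-R.T@np.array(c['tvec'])
    return K,W
def ray(px,z,KW):
    K,W=KW; px=np.atleast_2d(np.array(px,float))
    d=(np.linalg.inv(K)@np.c_[px,np.ones(len(px))].T).T@W[:3,:3].T
    c=W[:3,3]; return c+d*((z-c[2])/d[:,2])[:,None]
def proj(P,KW):
    K,W=KW; P=np.atleast_2d(P); q=(P-W[:3,3])@W[:3,:3]; q=q@K.T; return q[:,:2]/q[:,2:]
def wshot(fn):
    pose=(np.array(current_eef_pos()),np.array(current_orientation())); im=get_image('wrist')
    cv2.imwrite(f'pics/{fn}.png',im[:,:,::-1]); np.savez(f'pics/{fn}.npz',p=pose[0],o=pose[1]); return im,cam('wrist',pose)
def load(fn):
    d=np.load(f'pics/{fn}.npz'); return cv2.imread(f'pics/{fn}.png')[:,:,::-1],cam('wrist',(d['p'],d['o']))
def blobs(mask,amin=10,amax=1e9):
    n,l,s,c=cv2.connectedComponentsWithStats(mask.astype(np.uint8)); out=[]
    for i in range(1,n):
        if amin<=s[i,4]<=amax:
            pts=np.argwhere(l==i)[:,::-1].astype(np.float32)
            out.append((c[i],s[i],cv2.minAreaRect(pts)))
    return out
E
python3 - <<'E'
from h import *
im=cv2.imread('pics/top0.png')[:,:,::-1]; C=cam('top'); print(C[1][:3,3])
hsv=cv2.cvtColor(im,cv2.COLOR_RGB2HSV)
roi=np.zeros(im.shape[:2],bool); roi[145:270,165:480]=1
for nm,m in (('white',(hsv[...,2]>150)&(hsv[...,1]<60)&roi),('red',(hsv[...,1]>150)&(hsv[...,2]>100)&roi)):
    for c,s,r in blobs(m,8):
        print(nm,c.round(1),s[4],np.round(r[1],1),round(r[2]),'z0',ray(c,0,C)[0].round(1),'z10',ray(c,10,C)[0].round(0),'z51',ray(c,51,C)[0].round(0))
for n,p in dict(vt=(232,172.5),pt=(319,179),bk=(186,231)).items(): print(n,ray(p,10,C).round(0))
cv2.imwrite('pics/topc.png',cv2.resize(im[145:275,165:485],None,fx=2.5,fy=2.5,interpolation=cv2.INTER_CUBIC)[:,:,::-1])
E
```

```text
[ 365.21895372  -35.66948432 1249.83209308]
white [407.8 172.5] 2801 [81.7 36.2] 4 z0 [ 603.9 -279.9    0. ] z10 [ 602. -278.   10.] z51 [ 594. -270.   51.]
white [231.7 164.7] 529 [16.2 36. ] 85 z0 [624.8 188.    0. ] z10 [623. 186.  10.] z51 [614. 179.  51.]
white [233.3 182.2] 537 [15.4 36.5] 84 z0 [577.6 182.7   0. ] z10 [576. 181.  10.] z51 [569. 174.  51.]
white [403.9 230.9] 604 [23.5 27.2] 86 z0 [ 448.8 -266.     0. ] z10 [ 448. -264.   10.] z51 [ 445. -257.   51.]
white [189.8 231.5] 125 [13. 11.] 90 z0 [447.  293.6   0. ] z10 [446. 291.  10.] z51 [444. 280.  51.]
white [278.5 229. ] 68 [9.2 7.8] 45 z0 [453.6  61.9   0. ] z10 [453.  61.  10.] z51 [450.  58.  51.]
white [365.1 231.1] 68 [ 5.3 14.6] 81 z0 [ 448.1 -164.5    0. ] z10 [ 447. -164.   10.] z51 [ 445. -159.   51.]
white [228.7 234.2] 80 [ 8. 10.] 90 z0 [440.  191.7   0. ] z10 [439. 190.  10.] z51 [437. 182.  51.]
white [452.4 232.9] 69 [ 4.6 15.1] 81 z0 [ 443.4 -392.6    0. ] z10 [ 443. -390.   10.] z51 [ 440. -378.   51.]
red [320.5 218.7] 82 [28.9  6.3] 87 z0 [480.6 -48.    0. ] z10 [480. -48.  10.] z51 [476. -48.  51.]
red [320.8 249.3] 36 [13.  5.] 90 z0 [400.8 -48.7   0. ] z10 [401. -49.  10.] z51 [399. -48.  51.]
red [323.8 244.8] 9 [6. 1.] 90 z0 [412.5 -56.5   0. ] z10 [412. -56.  10.] z51 [411. -56.  51.]
vt [[602. 185.  10.]]
pt [[585. -44.  10.]]
bk [[448. 301.  10.]]
```

View pics/topc.png

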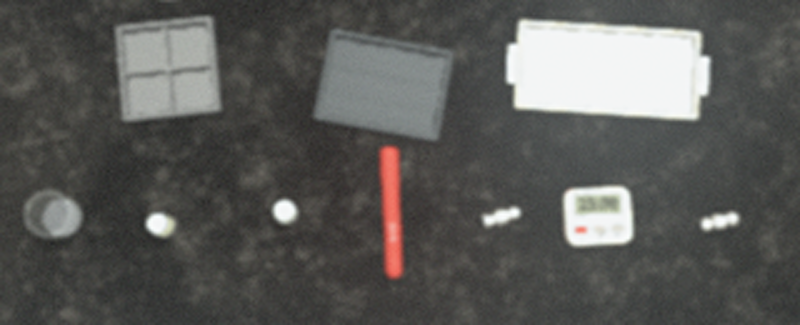

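Run:
```python
from h import *
for fn,p in (('wR',[520,-330,250]),('wL',[520,80,250])):
    goto(p,[180,0,-90]); wshot(fn); print(current_clock(),current_eef_pos(),current_joint_pos())
```

```text
1.8417 [ 519.35627065 -330.95825864  250.00413155] [-3.56624416e+01  7.69220080e+00  6.78855530e+01 -1.89488397e-02
  1.04421604e+02  5.44133476e+01]
3.4083 [520.32999654  78.91615417 249.92286304] [ 4.93182811e+00 -6.15183295e+00  8.18602304e+01 -2.00312940e-02
  1.04294945e+02  9.50224930e+01]
```

View pics/wL.png

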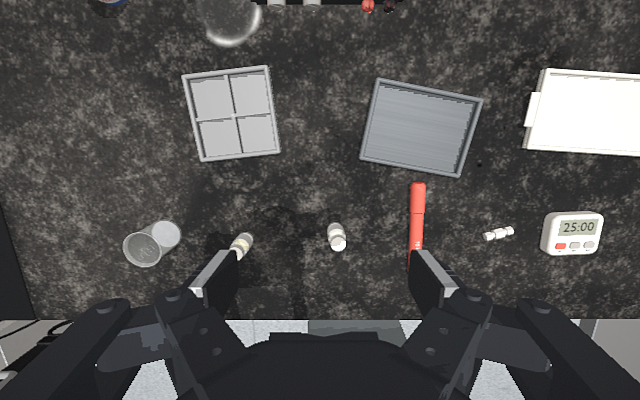

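View pics/wR.png

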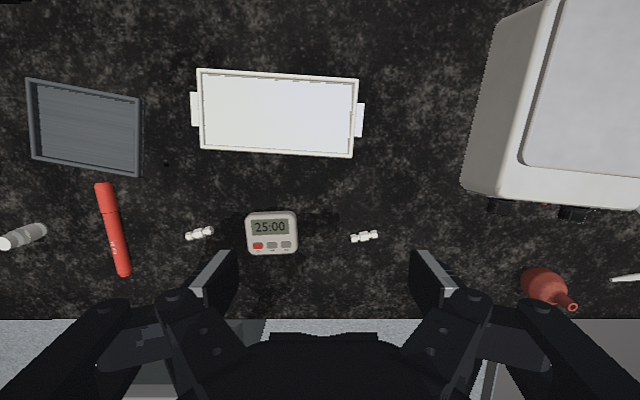

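wL shows the vial tray around (231,113), the parts tray around (420,128), vials at (240,245, partly behind the finger) and (337,237), and the beaker at (150,243). wR shows the whole marker (113,229), the unions (199,233) and (364,236), the timer (271,232) and the pen tray (277,113). Next I'll measure them.

Run:
```python
from h import *
def rect(fn,mask,z,name,amin=1500):
    im,C=load(fn)
    for c,s,r in blobs(mask,amin):
        b=cv2.boxPoints(r); P=ray(b,z,C)[:,:2]; m=P.mean(0); e=np.diff(np.r_[P,P[:1]],axis=0); L=np.linalg.norm(e,axis=1); k=L.argmax()
        print(fn,name,c.round(0),s[4],'ctr',m.round(1),'sides',L.round(1),'long ang',(np.degrees(np.arctan2(e[k,1],e[k,0]))%180).round(1))
imL,_=load('wL'); imR,_=load('wR')
def hsv(i): return cv2.cvtColor(np.ascontiguousarray(i),cv2.COLOR_RGB2HSV)
def box(m,x0,x1,y0,y1):
    o=np.zeros_like(m); o[y0:y1,x0:x1]=m[y0:y1,x0:x1]; return o
hL,hR=hsv(imL),hsv(imR)
k=np.ones((5,5),np.uint8)
cl=lambda m: cv2.morphologyEx(m.astype(np.uint8),cv2.MORPH_CLOSE,k)
op=lambda m,n: cv2.morphologyEx(m.astype(np.uint8),cv2.MORPH_OPEN,np.ones((n,n),np.uint8))
rect('wL',op(cl(box(hL[...,2]>90,150,310,50,180)),9),16,'vialtray')
rect('wL',op(cl(box(hL[...,2]>75,340,500,60,190)),9),14,'parts')
rect('wR',op(cl(box(hR[...,2]>75,0,160,60,185)),9),14,'parts')
rect('wR',op(cl(box(hR[...,2]>130,180,380,50,180)),41),10,'pen')
rect('wR',box((hR[...,1]>130)&(hR[...,2]>90),80,150,170,290).astype(np.uint8),9.5,'marker',300)
rect('wR',box(hR[...,2]>140,170,225,215,250).astype(np.uint8),8,'unionA',50)
rect('wR',box(hR[...,2]>140,335,390,215,250).astype(np.uint8),8,'unionB',50)
rect('wR',cl(box(hR[...,2]>120,230,310,195,265)),18,'timer',500)
z=[cv2.resize(np.ascontiguousarray(a),None,fx=5,fy=5,interpolation=cv2.INTER_CUBIC) for a in (imL[205:275,110:265],)]
cv2.imwrite('pics/z1.png',z[0][:,:,::-1])
cv2.imwrite('pics/z2.png',cv2.resize(np.ascontiguousarray(np.hstack([imL[205:265,310:370],imR[205:265,170:230],imR[205:265,335:395]])),None,fx=4,fy=4,interpolation=cv2.INTER_CUBIC)[:,:,::-1])
```

```text
wL vialtray [232. 113.] 7998 ctr [600.3 187. ] sides [114.  106.  123.8 107.6] long ang 95.1
wL parts [416. 121.] 12600 ctr [586.2 -34.8] sides [175.8 153.2 197.3 151.3] long ang 89.9
wR parts [ 88. 128.] 7905 ctr [584.4 -42.7] sides [ 99.7 130.8  99.6 139.9] long ang 79.4
wR pen [277. 112.] 12691 ctr [ 602.1 -274.3] sides [ 93.5 192.1  93.7 206.1] long ang 86.3
wR marker [112. 226.] 1454 ctr [450.4 -45.3] sides [ 23.5 136.9  25.9 137.9] long ang 1.8
wR unionA [198. 233.] 204 ctr [ 447.  -158.9] sides [37.8 13.3 38.1 13.5] long ang 108.8
wR unionB [364. 236.] 210 ctr [ 443.2 -386.3] sides [36.4 13.5 36.8 13.6] long ang 100.1
wR timer [271. 236.] 1418 ctr [ 449.5 -260.7] sides [66.4 56.7 69.  56.9] long ang 92.4
```

View pics/z1.png

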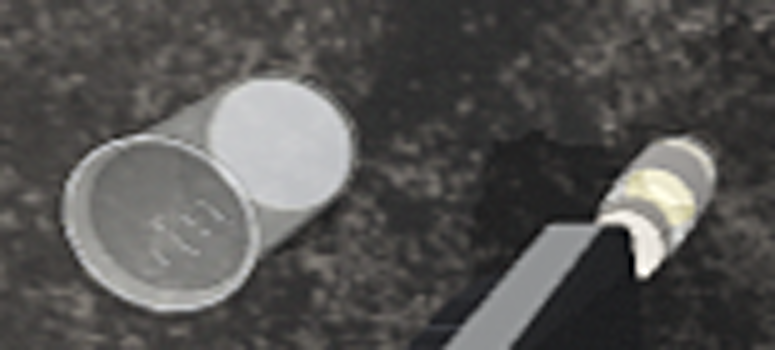

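View pics/z2.png

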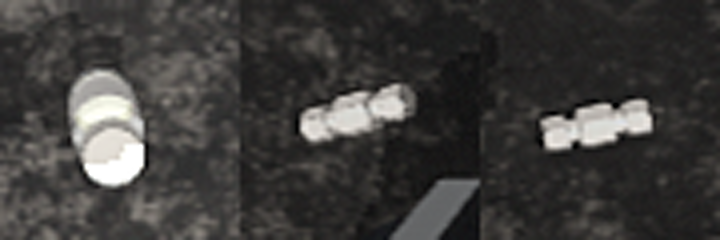

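```bash
cat > m.py <<'E'
from h import *
goto([520,122,250],[180,0,-90]); im,C=wshot('wV'); print(current_clock(), C[1][:3,3])
h=cv2.cvtColor(np.ascontiguousarray(im),cv2.COLOR_RGB2HSV)
cv2.imwrite('pics/z3.png',cv2.resize(np.ascontiguousarray(im[190:290,200:430]),None,fx=3.4,fy=3.4,interpolation=cv2.INTER_CUBIC)[:,:,::-1])
E
python3 m.py
cat > rects.py <<'E'
from h import *
def wrect(fn,z,name,roi,vmin,red=False,openk=3,closek=5,amin=100):
    im,C=load(fn); h=cv2.cvtColor(np.ascontiguousarray(im),cv2.COLOR_RGB2HSV)
    m=((h[...,1]>130)&(h[...,2]>90)) if red else h[...,2]>vmin
    o=np.zeros(m.shape,np.uint8); x0,x1,y0,y1=roi; o[y0:y1,x0:x1]=m[y0:y1,x0:x1]
    o=cv2.morphologyEx(o,cv2.MORPH_CLOSE,np.ones((closek,closek),np.uint8)); o=cv2.morphologyEx(o,cv2.MORPH_OPEN,np.ones((openk,openk),np.uint8))
    n,l,s,_=cv2.connectedComponentsWithStats(o); i=1+s[1:,4].argmax()
    cs,_=cv2.findContours((l==i).astype(np.uint8),cv2.RETR_EXTERNAL,cv2.CHAIN_APPROX_NONE)
    P=ray(cs[0][:,0,:],z,C)[:,:2]
    r=cv2.minAreaRect(P.astype(np.float32)); b=cv2.boxPoints(r); e=np.diff(np.r_[b,b[:1]],axis=0); L=np.linalg.norm(e,axis=1); k=L.argmax()
    print(fn,name,'ctr',np.round(r[0],1),'sides',L[:2].round(1),'long ang',(np.degrees(np.arctan2(e[k,1],e[k,0]))%180).round(1),'bbox',s[i])
if __name__=='__main__':
    wrect('wL',16,'vialtray',(150,310,50,175),100,openk=11)
    wrect('wV',16,'vialtray',(170,350,50,175),100,openk=11)
    wrect('wL',14,'parts',(340,500,60,190),85,openk=11)
    wrect('wR',14,'parts',(0,160,60,185),85,openk=11)
    wrect('wR',10,'pen',(180,380,50,180),120,openk=41)
    wrect('wR',9.5,'marker',(80,150,170,290),0,True)
    wrect('wR',8,'unionA',(170,225,215,250),120,openk=1,closek=3)
    wrect('wL',8,'unionA',(475,530,215,250),120,openk=1,closek=3)
    wrect('wR',8,'unionB',(335,390,215,250),120,openk=1,closek=3)
E
python3 rects.py
```

```text
3.75 [587.00467505 122.19823136 373.45116466]
wL vialtray ctr [601.6 188.7] sides [106.7 101.7] long ang 96.0 bbox [ 183   66   97   95 7650]
wV vialtray ctr [600.3 189.7] sides [108.4 104.7] long ang 95.7 bbox [ 219   65   96   96 7724]
wL parts ctr [581.7 -42.8] sides [116.4 150.7] long ang 87.5 bbox [ 361   79  129  100 9432]
wR parts ctr [583.8 -44.7] sides [ 96.6 116.5] long ang 79.4 bbox [  38   81  100   94 7775]
wR pen ctr [ 601.9 -275.6] sides [ 93.2 197.6] long ang 86.3 bbox [  197    70   161    86 12699]
wR marker ctr [450.5 -45.6] sides [ 23.4 136.1] long ang 2.7 bbox [  94  182   37   95 1496]
wR unionA ctr [ 447.  -158.8] sides [37.7 13.7] long ang 104.4 bbox [185 226  27  14 225]
wL unionA ctr [ 447.4 -160.2] sides [40.4 15.3] long ang 102.4 bbox [483 226  31  15 271]
wR unionB ctr [ 443.1 -386.2] sides [36.9 13.6] long ang 96.8 bbox [350 230  28  12 220]
```

View pics/z3.png

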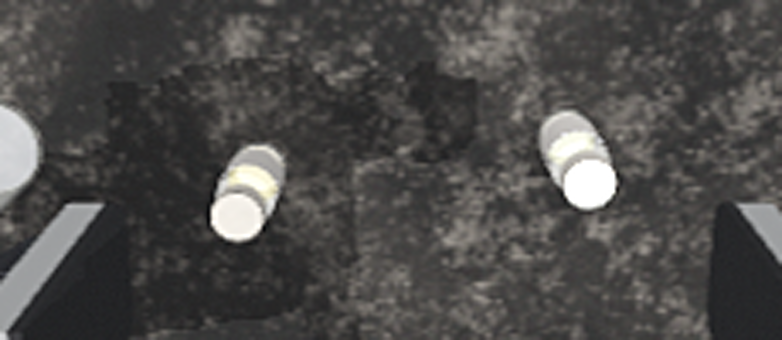

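wV shows both caps in full, at about (270,253.5) and (373,244). I'll compute the vials and tray corners from these readings.

Run:
```python
from h import *
im,C=load('wV')
g=im.astype(int).min(2)
for nm,(x0,x1,y0,y1) in dict(A=(255,290,225,265),B=(350,390,215,256)).items():
    o=np.zeros(g.shape,bool); o[y0:y1,x0:x1]=g[y0:y1,x0:x1]>190
    for c,s,r in blobs(o,30): print(nm,c.round(1),s[4],np.round(r[1],1),ray(c,51,C)[0].round(1))
print(ray([(270,253.5),(372.9,244.1)],51,C).round(1))
T=cam('top'); print('top caps',ray([(228.7,234.2),(278.5,229)],51,T).round(1))
def q(fn,pts,z,n):
    im,C=load(fn); im=np.ascontiguousarray(im); gr=cv2.cvtColor(im,cv2.COLOR_RGB2GRAY)
    P=ray(pts,z,C)[:,:2]; e=np.diff(np.r_[P,P[:1]],axis=0); print(n,P.mean(0).round(1),np.linalg.norm(e,axis=1).round(1),(np.degrees(np.arctan2(e[:,1],e[:,0]))%180).round(1))
q('wL',[(182,75),(269,66),(280,153),(200,161)],16,'vt')
q('wL',[(378,79),(484,98),(459,178),(359,161)],14,'pt')
q('wR',[(198,68),(359,78),(353,158),(201,148)],10,'pen')
im,C=load('wL'); print('cross',ray([(234,115)],16,C))
```

```text
A [274.  242.9] 94 [16.1 10.1] [451.3 182.   51. ]
A [269.1 253.3] 161 [13. 14.] [437.6 188.7  51. ]
B [367.7 231.2] 160 [17.5 16.6] [466.5  68.5  51. ]
B [373.  243.5] 173 [13. 14.] [450.6  61.4  51. ]
[[437.3 187.6  51. ]
 [449.8  61.4  51. ]]
top caps [[437.  182.5  51. ]
 [450.   57.9  51. ]]
vt [601.3 187.3] [101.7  99.  100.9  99.4] [95.3  5.  95.5  5.4]
pt [583.4 -39.4] [128.6  97.5 130.2  97.1] [ 80.6 169.5  80.4 168.6]
pen [ 601.7 -276. ] [189.1  93.7 191.6  92.2] [ 86.7 177.2  86.2 175.6]
cross [[601.75998198 185.87196336  16.        ]]
```

Run:
```python
from h import *
goto([437.5,187,150],[180,0,5.3]); wshot('hA'); print(current_clock(),current_joint_pos().round(1))
```

```text
5.1417 [ 19.  -14.   98.9  -0.   95.1  13.8]
```

View pics/hA.png

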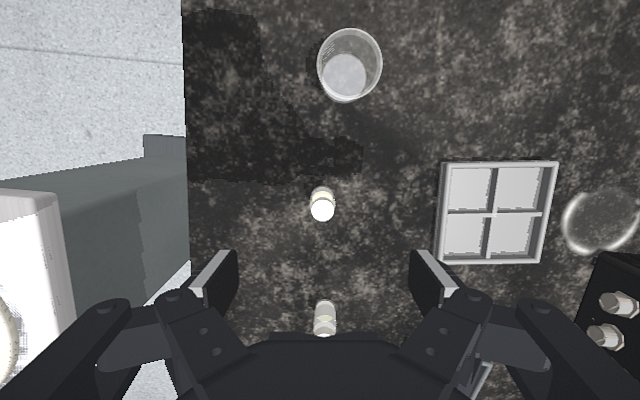

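Hover over vial_a: its cap is at (322,210), the tray cross at (493,213), and the beaker at (348,65).

Run:
```python
from h import *
im,C=load('hA'); g=im.astype(int).min(2)
o=np.zeros(g.shape,bool); o[180:230,300:345]=g[180:230,300:345]>215
for c,s,r in blobs(o,30): print(c.round(1),s,ray(c,51,C)[0].round(1))
print('cap',ray((322.3,209.5),51,C).round(1),'cross',ray((493,213.5),16,C).round(1))
P=ray([(444,161.5),(558.5,160.5),(540.5,263),(438.5,264.5)],16,C)[:,:2]; print(P.mean(0),np.linalg.norm(np.diff(P,axis=0),axis=1)); e=np.diff(P,axis=0);print(np.degrees(np.arctan2(e[:,1],e[:,0])))
```

```text
[321.8 195. ] [313 191  19  10 100] [435.5 201.2  51. ]
[322.2 209.9] [311 200  24  21 389] [437.  188.8  51. ]
cap [[437.  189.1  51. ]] cross [[599.6 189.6  16. ]]
[601.87471611 188.4267413 ] [103.33254832 101.6542328  101.61439994]
[   5.67638339  -82.39688744 -173.93001711]
```

```bash
cat >> h.py <<'E'
VT=np.array([601.2,188.0]); VA=5.4
def bay(x,y):
    a=np.radians(VA); return VT+np.array([x*np.cos(a)-y*np.sin(a),x*np.sin(a)+y*np.cos(a)])
def stat(t): print(t,'t',round(current_clock(),2),'p',np.round(current_eef_pos(),1),'gap',round(current_finger_gap()*85,1),'F',np.round(current_wrist_force(),1))
E
python3 - <<'E'
from h import *
print(bay(-24,24),bay(-24,-24))
move_gripper(0.65)
print(move_straight([437,187.8,34],120,stop_force=15)); stat('down')
move_gripper(0.0,35); stat('grip')
move_straight([437,187.8,100],150); stat('up'); wshot('gA')
E
```

```text
[575.04791333 209.63488763] [579.56511237 161.84791333]
False
down t 6.67 p [437.6 188.   35. ] gap 55.3 F [-0.1 -0.5  0.2]
grip t 7.07 p [437.4 188.   34.9] gap 20.5 F [-1.4 -0.5  4.5]
up t 7.66 p [436.7 187.7  99.2] gap 20.5 F [ 0.6 -0.9 -0.3]
```

View pics/gA.png

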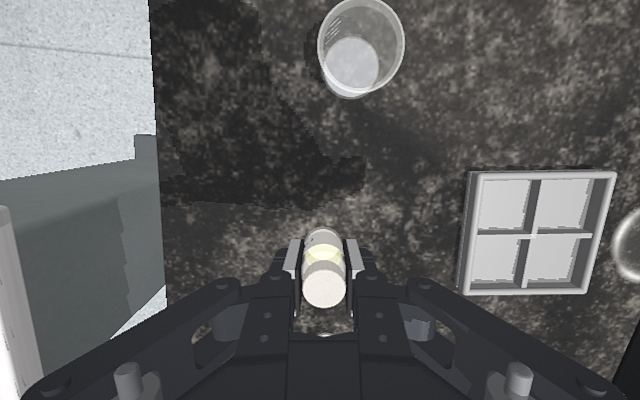

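Vial_a is held upright between the pads, with its cap at (323,290). I'll carry it to the near-left bay.

Run:
```python
from h import *
b=bay(-24,24)
move_straight([*b,100],200,rot=[180,0,VA]); stat('over')
move_straight([*b,46],100)
print(move_straight([*b,37],30,stop_force=6)); stat('set')
move_gripper(0.42); stat('rel')
move_straight([*b,120],150); move_gripper(0.65)
goto([450,62,150],[180,0,5.3]); wshot('hB'); stat('hB')
```

```text
over t 8.56 p [574.2 209.5  99. ] gap 20.5 F [-0.5 -1.7 -0.9]
True
set t 9.58 p [575.9 209.9  38.9] gap 20.5 F [-0.7 -0.8  4.1]
rel t 9.88 p [574.9 209.6  37.1] gap 35.9 F [-0.2  0.1 -0.1]
hB t 11.76 p [450.6  62.6 150. ] gap 55.3 F [ 0.6 -0.6  0.4]
```

View pics/hB.png

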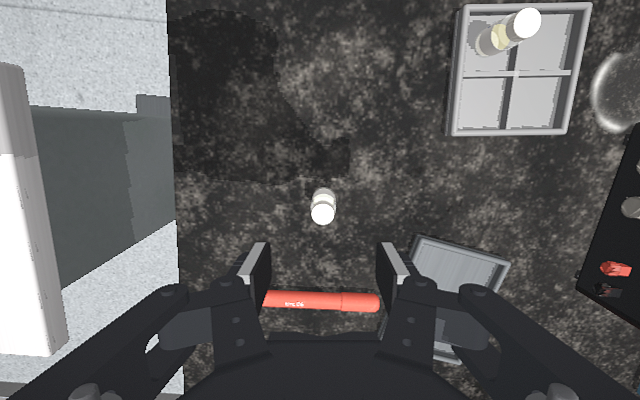

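Vial_a is standing in the near-left bay (base about (485,42), cap (525,23)). Vial_b's cap is at (323,211).

Run:
```python
from h import *
im,C=load('hB'); g=im.astype(int).min(2)
o=np.zeros(g.shape,bool); o[180:230,300:345]=g[180:230,300:345]>215
best=max(blobs(o,30),key=lambda b:b[1][4]); c=best[0]; P=ray(c,51,C)[0]; print(c,best[1],P, 'A cap',ray((525,23.5),55,C)[0])
assert np.hypot(*(P[:2]-[450,61.5]))<5
x,y=P[0],P[1]-.8
print(move_straight([x,y,34],120,stop_force=15))
move_gripper(0.0,35); stat('grip')
move_straight([x,y,110],150); stat('up')
b=bay(-24,-24)
goto([*b,110],[180,0,VA]); wshot('gB'); stat('over')
```

```text
[322.42133333 213.68533333] [311 204  23  21 375] [450.06465084  61.45656511  51.        ] A cap [574.68508063 209.79764829  55.        ]
False
grip t 13.28 p [450.6  60.7  34.9] gap 20.7 F [0.7 0.1 4.4]
up t 13.93 p [449.6  60.6 109. ] gap 20.8 F [-0.3  0.3 -0.2]
over t 14.68 p [578.6 161.2 108.9] gap 20.8 F [ 0.5 -0.3 -0.6]
```

View pics/gB.png

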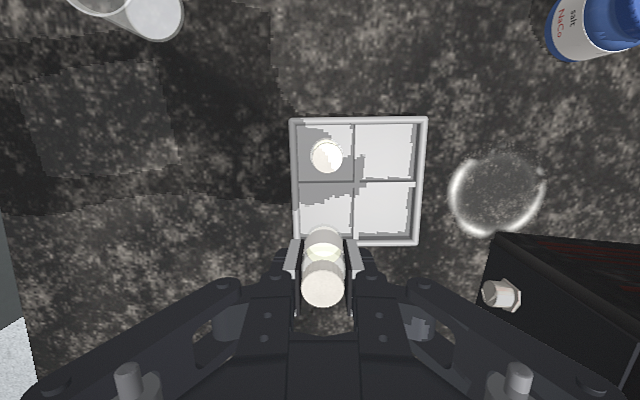

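Vial_b is held upright over the near-right bay, and vial_a's cap is still where I planned it. I'll set vial_b down, then hover over union_a.

Run:
```python
from h import *
b=bay(-24,-24)
move_straight([*b,46],110)
print(move_straight([*b,37],30,stop_force=6)); stat('set')
move_gripper(0.42); stat('rel')
move_straight([*b,130],150); wshot('relB'); move_gripper(0.6)
goto([447,-160,110],[180,0,13.5]); wshot('hU'); stat('hU')
```

```text
True
set t 15.75 p [580.4 162.1  38.9] gap 20.7 F [-1.4  0.1  3.5]
rel t 16.05 p [579.4 161.9  37.2] gap 35.4 F [-0.9  0.  -0.2]
hU t 18.52 p [ 447.6 -159.3  110.2] gap 51.3 F [ 0.6  0.2 -0.1]
```

View pics/hU.png

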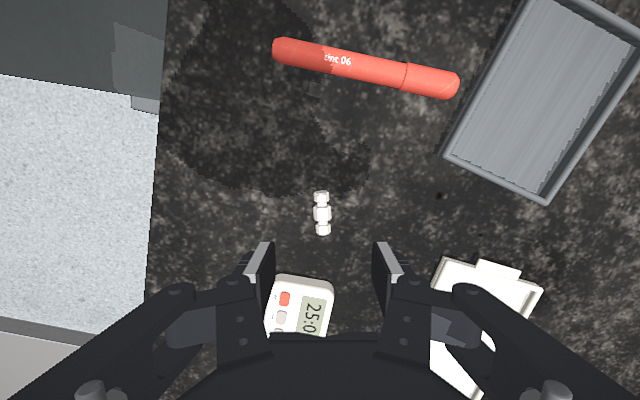

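View pics/relB.png

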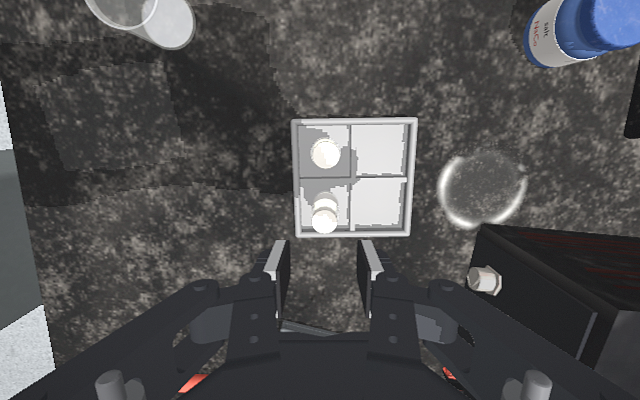

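relB shows both vials standing in the two near bays (caps at (325,153) and (324,218)). hU shows union_a at (322,213), with the timer clear of the fingers.

Run:
```python
from rects import *
for z in (7,12): wrect('hU',z,'uA',(300,345,180,245),120,openk=1,closek=3)
im,C=load('hU'); print(ray([(443,157),(548,204)],14,C))
```

```text
hU uA ctr [ 447.  -161.2] sides [39.2 15. ] long ang 104.0 bbox [313 190  19  46 702]
hU uA ctr [ 446.6 -159.7] sides [38.3 14.7] long ang 104.0 bbox [313 190  19  46 702]
[[ 526.23021267  -93.90479179   14.        ]
 [ 620.88190378 -109.52237264   14.        ]]
```

```bash
cat >> h.py <<'E'
PT=np.array([583.8,-39.5]); PA=-9.5
def pt(x,y):
    a=np.radians(PA); return PT+np.array([x*np.cos(a)-y*np.sin(a),x*np.sin(a)+y*np.cos(a)])
E
python3 - <<'E'
from h import *
move_gripper(0.5)
p=[446.8,-160.3]
print(move_straight([*p,20.5],100,rot=[180,0,14],stop_force=10)); stat('down')
move_gripper(0.0,40); stat('grip')
move_straight([*p,100],150); stat('up'); wshot('gU'); 
b=pt(0,-30); print(b)
goto([*b,90],[180,0,PA]); wshot('oU'); stat('over')
E
```

```text
False
down t 19.82 p [ 447.3 -160.5   21.3] gap 42.6 F [ 0.9 -0.7  0.6]
grip t 20.2 p [ 447.3 -160.5   21.4] gap 11.7 F [-0.5 -0.4  4.3]
up t 20.88 p [ 446.4 -160.1   98.9] gap 11.5 F [-0.4  0.1 -0.2]
[578.84857182 -69.08856805]
over t 21.67 p [577.9 -69.5  89. ] gap 11.8 F [-0.  -0.6 -0.7]
```

View pics/oU.png

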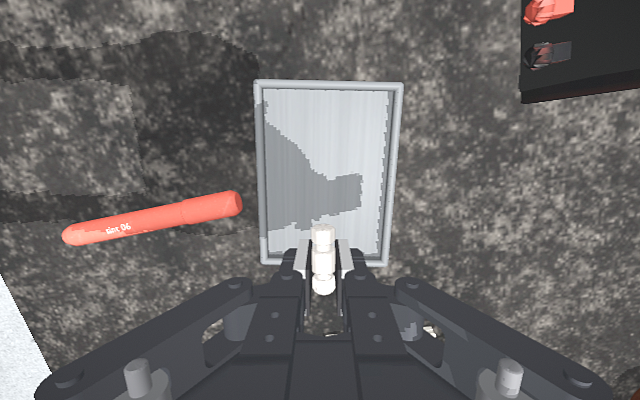

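Union_a is held squarely along the tray's length. The tray corners read (255,81), (403,84), (386,265) and (261,263). I'll check these against the plan, then set it down.

Run:
```python
from h import *
im,C=load('oU'); P=ray([(255,81),(403,84),(386,265),(261,263)],14,C)[:,:2]; print(P.round(1),P.mean(0),np.linalg.norm(np.diff(P,axis=0),axis=1))
assert np.hypot(*(P.mean(0)-PT))<7
b=pt(0,-30)
move_straight([*b,34],110)
print(move_straight([*b,23.5],30,stop_force=5)); stat('set')
move_gripper(0.35); stat('rel')
move_straight([*b,110],150); wshot('rU'); move_gripper(0.5)
goto([443,-387,110],[180,0,7]); wshot('hU2'); stat('hU2')
```

```text
[[ 550.    33. ]
 [ 643.9   15.6]
 [ 619.5 -110.6]
 [ 525.4  -93.5]] [584.68886074 -38.89124941] [ 95.48931098 128.56580865  95.60898532]
True
set t 22.69 p [579.6 -69.2  25.4] gap 11.6 F [-0.   0.3  4.6]
rel t 23.01 p [578.6 -69.1  23.8] gap 29.8 F [ 0.6 -1.1 -0.8]
hU2 t 25.42 p [ 443.8 -386.1  110. ] gap 42.7 F [-0.2 -0.5  0.7]
```

View pics/rU.png

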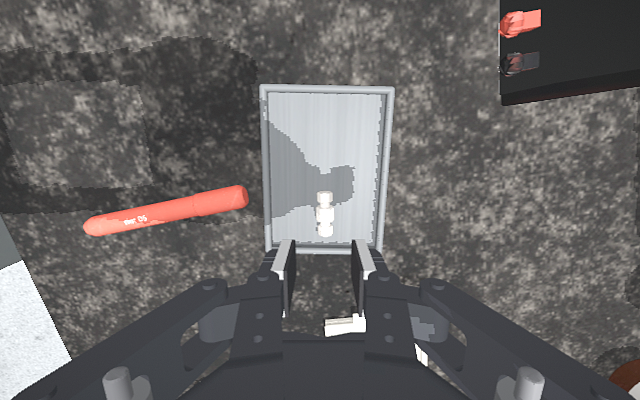

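View pics/hU2.png

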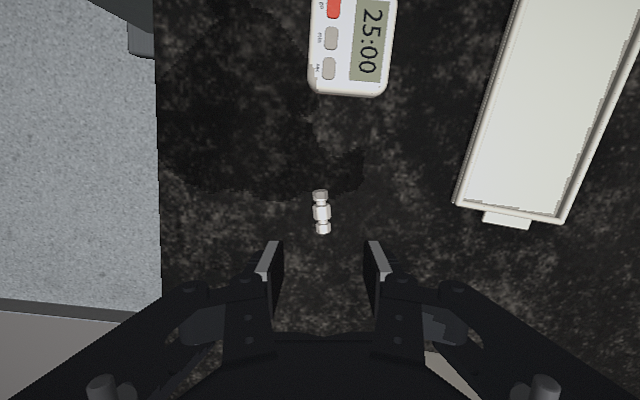

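Union_a lies on the tray floor (324,214), and union_b is at (321,212) in its hover view. Next I'll measure and pick union_b.

```bash
cat > u2.py <<'E'
from rects import *
wrect('hU2',8,'uB',(300,345,180,245),120,openk=1,closek=3)
im,C=load('hU2'); print(ray([(453,205),(562,223)],10,C).round(1))
E
python3 u2.py
```

```text
hU2 uB ctr [ 442.3 -387.1] sides [36.3 14.1] long ang 97.4 bbox [313 191  18  43 610]
[[ 547.9 -367.2   10. ]
 [ 641.5 -371.2   10. ]]
```

Run:
```python
from h import *
p=[442.6,-387.0]
print(move_straight([*p,20.5],100,rot=[180,0,7.2],stop_force=10)); stat('down')
move_gripper(0.0,40); stat('grip')
move_straight([*p,100],150); stat('up')
b=pt(0,28)
goto([*b,100],[180,0,PA]); wshot('oU2'); stat('over')
```

```text
False
down t 26.46 p [ 443.1 -387.4   21.5] gap 42.4 F [ 0.2 -0.6  0.9]
grip t 26.84 p [ 443.  -387.4   21.5] gap 12.3 F [-0.7 -0.3  4.2]
up t 27.52 p [ 442.2 -386.6   98.8] gap 11.8 F [-0.4 -0.1 -0.2]
over t 29.07 p [588.3 -13.   99.8] gap 11.9 F [-0.6  0.1 -0.9]
```

View pics/oU2.png

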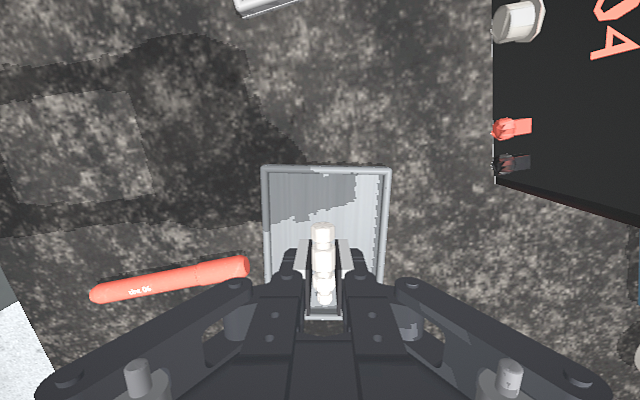

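```bash
python3 - <<'E'
from h import *
b=pt(0,28)
move_straight([*b,34],110)
print(move_straight([*b,23.5],30,stop_force=5)); stat('set')
move_gripper(0.35); stat('rel')
move_straight([*b,110],150); move_gripper(0.6)
goto([450,-46,130],[180,0,-88]); wshot('hM'); stat('hM')
E
cat > u3.py <<'E'
from rects import *
wrect('hM',9.5,'marker',(240,400,100,390),0,True)
E
python3 u3.py
```

```text
True
set t 30.18 p [589.1 -11.9  25.6] gap 12.2 F [-0.4 -0.1  4.3]
rel t 30.49 p [588.2 -11.9  24. ] gap 29.8 F [-0.8 -0.2  0.4]
hM t 32.76 p [450.3 -45.9 130. ] gap 51.3 F [ 0.1 -0.2 -0. ]
hM marker ctr [449.9 -46.6] sides [ 19.  136.9] long ang 2.1 bbox [ 313  126   23  150 2971]
```

View pics/hM.png

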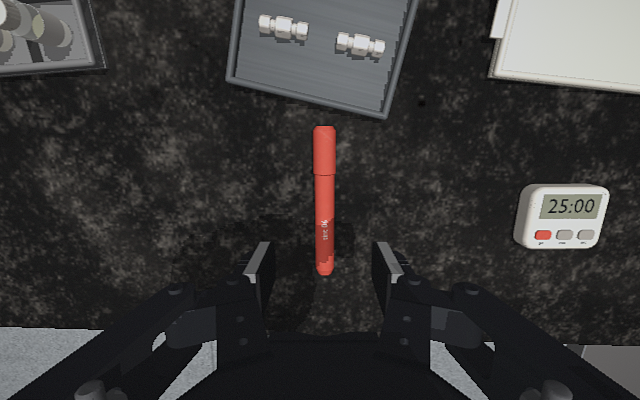

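Both unions lie on the tray floor (283,27) and (360,44). The marker measures 137 x 19 mm with its centre at (449.9,-46.6), which fits. I'll grasp it.

Run:
```python
from h import *
p=[450,-46.4]
print(move_straight([*p,21],100,rot=[180,0,-87.9],stop_force=10)); stat('down')
move_gripper(0.0,50); stat('grip')
move_straight([*p,130],150); stat('up')
b=[601.3,-275.5]
goto([*b,130],[180,0,-3.4]); wshot('oM'); stat('over')
```

```text
False
down t 34.0 p [450.5 -46.5  21.8] gap 51.3 F [-0.2  0.5  0.1]
grip t 34.39 p [450.5 -46.5  21.7] gap 17.8 F [-0.3  0.2  3.7]
up t 35.27 p [449.4 -46.3 128.7] gap 17.7 F [ 0.3 -0.6 -0.8]
over t 36.88 p [ 601.3 -274.9  130. ] gap 17.6 F [-0.6 -0.6  0.2]
```

View pics/oM.png

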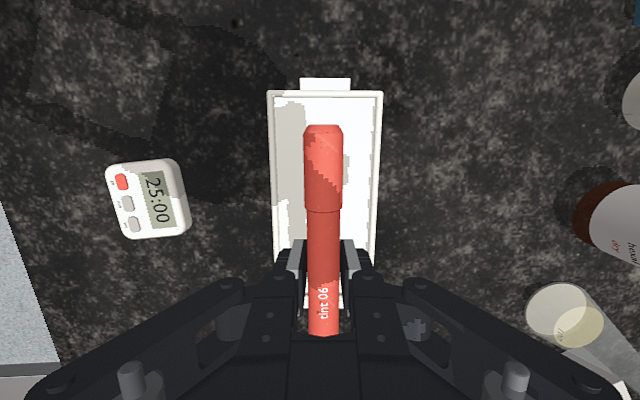

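The marker hangs lengthwise over the pen tray, centred. I'll lower it and release.

Run:
```python
from h import *
b=[601.3,-275.5]
move_straight([*b,36],130)
print(move_straight([*b,23.5],30,stop_force=5)); stat('set')
move_gripper(0.4); stat('rel')
move_straight([*b,140],120); pause(.5); stat('up')
goto([520,-330,250],[180,0,-90]); wshot('eR')
goto([520,80,260],[180,0,-90]); wshot('eL'); stat('end')
```

```text
True
set t 38.16 p [ 601.9 -275.8   25.8] gap 17.5 F [ 0.8 -0.3  2.8]
rel t 38.47 p [ 600.9 -275.3   24.2] gap 33.7 F [-0.6  0.1 -0.5]
up t 40.08 p [ 601.3 -275.5  139.9] gap 34.1 F [ 0.2  0.9 -0.8]
end t 42.93 p [520.3  79.  259.8] gap 34.1 F [-1.7 -0.6 -0.4]
```

View pics/eR.png

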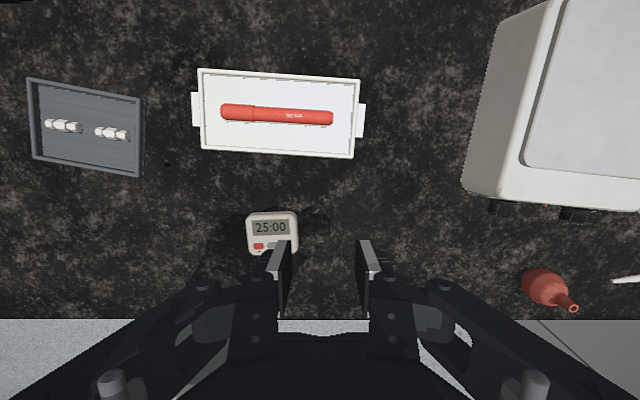

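View pics/eL.png

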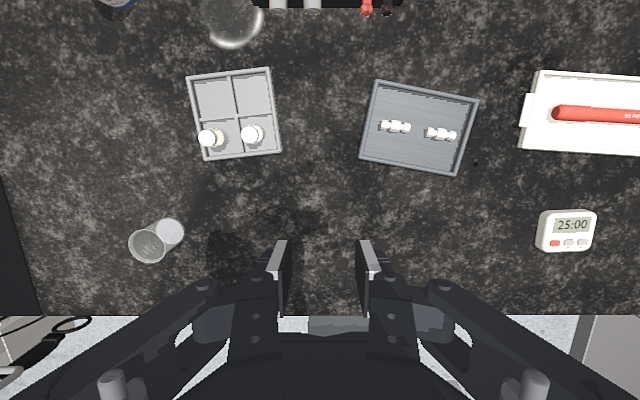

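All five things are in their trays. The vials stand in separate near bays (caps at (208,138) and (252,134)) and both unions are on the steel floor. The marker lies lengthwise in the pen tray, and the timer and the standing beaker haven't moved. I'll hand the job in.

Run:
```python
from h import *
close_job(); print(current_clock())
```

```text
the job is handed in; nothing more can be done
the job is handed in; nothing more can be done
```

The job is done and handed in, at about 43 s on the robot's clock. I sorted in the order asked:
- **Vials:** they stand upright in the two near bays of the grey tray, one to a bay.
- **Unions:** both lie on the floor of the steel tray.
- **Marker:** it lies lengthwise in the pen tray.

The last pictures show everything in place, with the timer and the standing beaker where they were and the gripper clear. The largest wrist force I read was about 5 N.

One measurement disagreed. The top camera put the vials 3–6 mm lower in y than the wrist camera did. I went with the wrist camera because its repeated views agreed with each other to about 1.5 mm, and each grasp and placing came out as planned.

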